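Counterbalance a canister on a baker's balance

ROBOT

A 6-joint arm with a two-finger parallel gripper is mounted at the origin on a cart in front of the work surface, level with it; the furniture and walls round the work are solid. World frame = base frame: x ahead of the robot, y to its left, z up, the work surface at z = 0. Lengths are in mm, angles in rad, forces in N, time in s.
With the tool pointing down it reaches from about 350 to 775 mm from the base axis. Payload 7.3 kg.
Tool frame: the origin (TCP) lies at the very end of the fingers, on their centre line; the grasp point (between the pads) lies 19 mm behind it; z points along the fingers, y is the line along which they close (so a half turn about z gives the same grasp; the last joint's range is limited). The gripper opens to 92 mm and grips with 3 to 60 N. Pads are 19 mm wide; open, the fingers measure 130 mm over their backs; the gripper's body (75 mm by 190 mm) begins 47 mm behind the grasp point.
Start: joints at [-1.346, 0.342, 1.524, -0, 1.275, -0.146], TCP at [190.263, -489.331, 226.741] pointing down, gripper open.
Joint ranges: [-2.53, 2.53], [-0.77, 2.02], [0.04, 2.7], [-1, 4.14], [0.28, 2.66], [-3.11, 3.11]. Speed limits (rad/s): [2.57, 2.57, 3.14, 3.14, 3.14, 3.14].

INTERFACE

Orientations are given as [roll, pitch, yaw] about the fixed x, y, z axes, in that order (R = Rz(yaw) Ry(pitch) Rx(roll)).
In Python, from plant import * gives the robot as it stands.
- The arm moves only by the tool arm_command, never from a script. Its arguments are lists of equal length, an entry for each row: "gripper": the finger opening in mm, from 0 to 91.8; "dp": the shift along the tool's x, y, z in units of 25 mm (1.0 is 25 mm), a list of three; "twist": the turn about the tool's z in units of 5 degrees (1.0 is 5 degrees). A call has exactly 5 rows; each row shifts and turns the commanded pose from where the row before left it, along the tool's axes as they then stand; what a row does not reach is not made up. A row lasts 1/8 s, in which the tool goes at most 62.5 mm and 10.7 degrees, less where a joint would pass 70% of its speed; a pose out of reach is approached as far as the arm can. A call is refused whole if a number of a shift passes 1 or a number of a turn 1, either way. A call with a gripper value outside its range is refused whole. The fingers move at their own pace and stop on an object; the grip force is fixed at half the most. Time passes only in rows, so rows that do not move let the fingers close, or fill a call up. It gives the time, the measured TCP pose, the force, the opening and the grip force at its end, in the units of the state.
- get_obs(): the state, without advancing time (a new reading comes with each control period).
- capture(name): name is "side" or "top" or "wrist"; returns the picture (420x560x3 uint8, red, green, blue); there is no depth.
- get_calibration(name): a dict with "mtx" (3x3 intrinsics, pixels), "dist_coeffs" ([k1, k2, p1, p2, k3] as OpenCV has them; the pictures are not rectified), "position" and "attitude" of the camera in the world; the wrist camera has in their place "mount" (4x4, takes a point from camera to tool coordinates, whose origin is the TCP and whose axes are the flange's). Camera axes: x right, y down, z forward; pixel columns grow to the right and rows downward; lengths in mm; the calibration is good to about 2 mm. A picture is of the moment at which its call begins: read the wrist's pose just before it. get_calibration takes no time and is no camera call.
- close_job(): hands the job in; it is judged then, once.
The state is a dict: "time": time; "joint_positions": joint angles; "dq": joint speeds; "tau": joint torques, N m; "tool_pos": TCP position; "tcp_rot": TCP orientation; "contact_force": force on the tool from outside, world axes, zero at the start; "moment": the same for the moment, N m; "grip_width": finger opening in mm; "finger_force": force on a finger pad.
Only numpy, scipy, OpenCV 4.12 (cv2) and the standard library are available. Lean on these libraries where they do the work, as an engineer would, in place of code of your own. Each camera call takes 0.05 s, during which the arm holds its last target. There are 200 camera calls.

TASK

Weigh the white canister on the baker's balance: thread the brass ring weights one at a time over the post on the empty side, down onto its plate or the ring below, until the balance comes level and its pointer rests inside the green zone. The weight plate has slipped some millimetres off-centre on its stem, so find the post by feel and gently; never press hard on the balance. Leave the canister standing on its plate and any spare rings lying on the worktop.

Things in the scene. Friction and masses are not known exactly. Their poses are not given: they have to be found in the camera images.
- balance: Baker's balance, green case 112 x 300 x 60 mm (x, y, z), fixed. Origin: on the worktop under the case's centre; x from the dial (front) to the back, y along the case to the canister's side. A beam inside joins two level plates, at y = +105 mm (goods) and -105 mm (weights): one sinks as the other rises, at most 14 mm from level; damped, settled in 1.5 s. More than 20 N harms it.
- post_nominal (a point): Centre of the weight plate's top face if level and centred: (0, -105, 100) mm of the balance, same axes, fixed to the case. The plate (76 mm across) carries an upright steel post, 13.4 mm thick, 70 mm tall, top edge bevelled 0.8 mm. Plate and post have slipped 5 to 8 mm off-centre, in a direction not reported; stiff, they shift only under some 6 N sideways. Height now: see the pointer.
- goods_plate (a point): Centre of the goods plate's top face when level: (0, 105, 100) mm of the balance, fixed to the case. The plate is aluminium, 124 mm across, with a 4 mm rim; it carries the canister.
- dial (a point): Centre of the round white dial, 112 mm across, leaning back on the front of the case, towards the robot. Its green zone lies between two long black marks, 0.3 rad either side of straight up.
- pointer (a joint): Red pointer, rad. 0: level. -0.5: leans to the canister's side (left seen from the robot), weight plate at its upper stop, 14 mm above post_nominal (start). The plate sinks 28 mm per rad; lower stop at +0.5. 100 g of difference moves it 0.25 rad, one ring 0.5, unless at a stop. Pressing the plate moves it too: 1 to 5 N lifts it off the upper stop, then 0.14 N per mm; rigid at the lower.
- ring_1: Brass ring weight, 200 g, 48 mm in outer diameter, 18 mm high, with a round 17 mm hole along its z axis. Origin: centre of its underside. One of four alike, lying flat on the worktop. Two or three of them balance the canister.
- ring_2: Brass ring weight, 200 g, 48 mm in outer diameter, 18 mm high, with a round 17 mm hole along its z axis. Origin: centre of its underside. One of four alike, lying flat on the worktop. Two or three of them balance the canister.
- ring_3: Brass ring weight, 200 g, 48 mm in outer diameter, 18 mm high, with a round 17 mm hole along its z axis. Origin: centre of its underside. One of four alike, lying flat on the worktop. Two or three of them balance the canister.
- ring_4: Brass ring weight, 200 g, 48 mm in outer diameter, 18 mm high, with a round 17 mm hole along its z axis. Origin: centre of its underside. One of four alike, lying flat on the worktop. Two or three of them balance the canister.
- canister: White lidded canister, 92 mm across, 120 mm high, of unknown mass (about 345 to 690 g), standing on the goods plate. Origin: centre of its underside.
Mind the look-alikes: they are no part of the job. What is shaped like the ring_1 but blue or orange is not meant.

How it is judged:
By the outcome, as a careful person would: the job done as asked, in the order asked, and still so for the second after the job is handed in, with the robot touching nothing.
It also fails if it takes over 72 s, if anything falls off the work surface, if the arm or the gripper's body presses on something with over 40 N, if the wrist force passes 120 N, or if a joint passes its speed limit or range.

## Working session

There is one attempt and no reset: what is moved stays moved. The work goes in short steps, Python scripts to look and compute and a tool call to move; the robot and the scene stay as the last step left them, time stands still between calls to the robot, and variables do not carry over. Pictures are saved under pics/ and viewed, at most 10 in all, crops included, and the job is handed in when it is done.

Besides the shell and the picture viewer there is one more tool, called after ">>>" as a command line: name --pt "numbers of a row" for each row, then --argument value for the rest. arm_command: Moves the arm, as the interface text tells. Its arguments: {"type":"object","properties":{"gripper":{"type":"array"},"dp":{"type":"array"},"twist":{"type":"array"}},"required":["gripper","dp","twist"]}

```bash
ls; mkdir -p pics
python3 - <<'E'
from plant import *
import cv2
for n in ["side","top"]:
    im=capture(n); cv2.imwrite(f"pics/{n}0.png",im[:,:,::-1])
    c=get_calibration(n); print(n,c)
print(get_calibration("wrist")); print(get_obs())
E
```

```text
pics
side {'mtx': array([[504.00632899,   0.        , 278.5381584 ],
       [  0.        , 504.00632899, 217.37724163],
       [  0.        ,   0.        ,   1.        ]]), 'dist_coeffs': array([-0.15196802,  0.        ,  0.        ,  0.        ,  0.        ]), 'position': array([ 339.04640309, 1034.08533261,  865.75592441]), 'attitude': array([-2.18847061,  0.00770588, -2.983521  ])}
top {'mtx': array([[422.28638768,   0.        , 273.31970977],
       [  0.        , 422.28638768, 208.18681487],
       [  0.        ,   0.        ,   1.        ]]), 'dist_coeffs': array([-0.10825306,  0.        ,  0.        ,  0.        ,  0.        ]), 'position': array([ 309.52595763,   -2.33925216, 1025.13085115]), 'attitude': array([-2.94356569,  0.004088  , -1.58914202])}
{'mtx': array([[368.09372961,   0.        , 281.27358123],
       [  0.        , 368.09372961, 206.5997529 ],
       [  0.        ,   0.        ,   1.        ]]), 'dist_coeffs': array([-0.02411179,  0.        ,  0.        ,  0.        ,  0.        ]), 'mount': array([[ 1.86869172e-04, -9.57418114e-01, -2.88704903e-01,
         7
[... 258 characters left out ...]
000000e+00]])}
{'time': 0.1, 'joint_positions': array([-1.34602889e+00,  3.42644843e-01,  1.52488823e+00, -1.05641835e-05,
        1.27536496e+00, -1.46011098e-01]), 'dq': array([ 0.00113993, -0.00144511, -0.0019954 ,  0.00106364, -0.00021317,
       -0.00154089]), 'tau': array([ 1.05016210e-03, -4.32004631e+01, -2.44693297e+01,  7.19633955e-02,
        5.25333895e-02, -4.52635732e-05]), 'tool_pos': array([ 190.16541063, -488.98674386,  226.13031367]), 'tcp_rot': array([-3.14029970e+00, -1.79927194e-04,  3.70781504e-01]), 'contact_force': array([ 1.00860205,  0.22022668, -0.63538752]), 'moment': array([0.05822678, 0.0287558 , 0.01445584]), 'finger_force': 0.0, 'grip_width': 91.5598614965262}
```

View pics/top0.png

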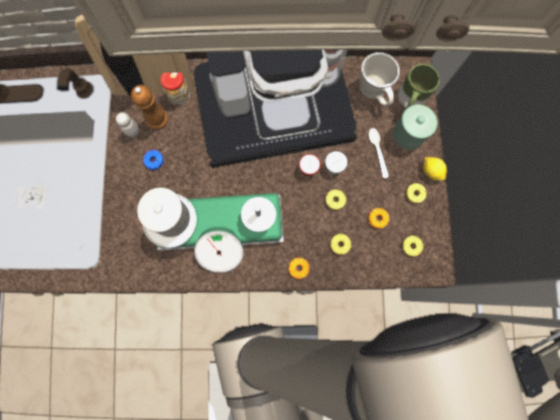

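View pics/side0.png

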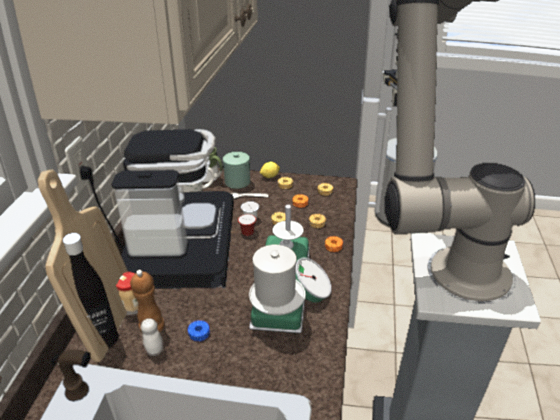

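Top view: brass rings at (336,199), (341,244), (417,193), (413,246); orange decoys at (379,218), (299,268). The weight plate and post are at about (257,214) and the canister is at (163,210). In the side view the post top is at about (289,208).

```bash
cat > h.py <<'E'
import numpy as np, cv2
from scipy.spatial.transform import Rotation as R
from plant import *
def cam(n,o=None):
    c=get_calibration(n)
    if n=="wrist":
        T=np.eye(4);T[:3,:3]=R.from_euler('xyz',o["tcp_rot"]).as_matrix();T[:3,3]=o["tool_pos"]
        M=T@c["mount"]
        return c["mtx"],c["dist_coeffs"],M[:3,:3],M[:3,3]
    return c["mtx"],c["dist_coeffs"],R.from_euler('xyz',c["attitude"]).as_matrix(),c["position"]
def ray(cm,uv):
    K,d,A,p=cm
    q=cv2.undistortPoints(np.array([[uv]],float),K,d)[0,0]
    return p,A@np.array([q[0],q[1],1])
def onz(cm,uv,z):
    p,v=ray(cm,uv); return p+v*(z-p[2])/v[2]
def proj(cm,X):
    K,d,A,p=cm
    return cv2.projectPoints(np.atleast_2d(np.array(X,float)-p)@A,np.zeros(3),np.zeros(3),K,d)[0][:,0]
def blobs(im,lo,hi,amin=30):
    m=cv2.inRange(cv2.cvtColor(im,cv2.COLOR_RGB2HSV),lo,hi)
    n,l,s,c=cv2.connectedComponentsWithStats(m)
    return [(c[i].round(1),s[i,4]) for i in range(1,n) if s[i,4]>amin]
E
python3 - <<'E'
from h import *
t=cv2.imread("pics/top0.png")[:,:,::-1].copy(); ct=cam("top"); cs=cam("side")
for c,a in blobs(t,(24,100,100),(36,255,255)): print(c,a,onz(ct,c,15).round(1))
s=cv2.imread("pics/side0.png")
a=cv2.resize(t[180:280,130:290,::-1],None,fx=5,fy=5,interpolation=cv2.INTER_CUBIC)[:,:,:]
b=cv2.resize(s[195:315,235:345],None,fx=4.166,fy=4.166,interpolation=cv2.INTER_CUBIC)
b=b[:500]
cv2.imwrite("pics/a.png",a);cv2.imwrite("pics/b.png",b)
E
```

```text
[435.1 168.1] 429 [ 607.8 -412.7   15. ]
[416.3 192.5] 295 [ 545.2 -358.2   15. ]
[335.4 199. ] 308 [ 532.3 -154.7   15. ]
[379.  217.7] 101 [ 483.6 -259.6   15. ]
[340.4 243.4] 303 [ 422.8 -161.7   15. ]
[412.5 245.4] 320 [ 413.8 -337.7   15. ]
[295.5 263. ] 40 [378.1 -52.3  15. ]
```

View pics/a.png

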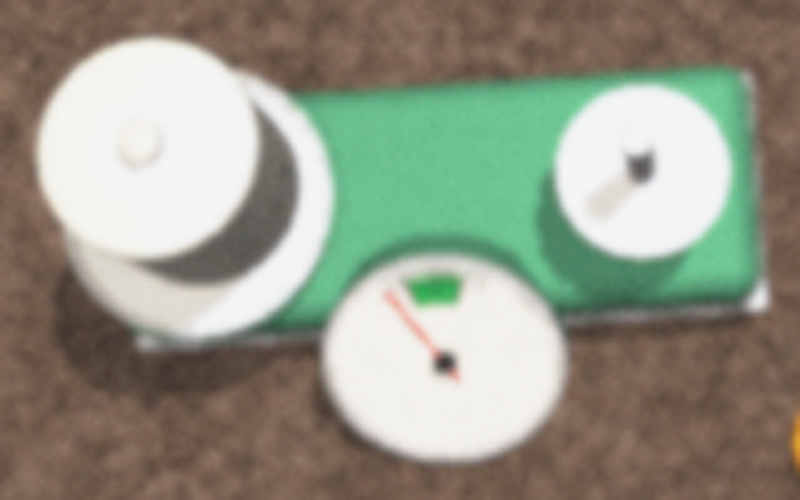

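View pics/b.png

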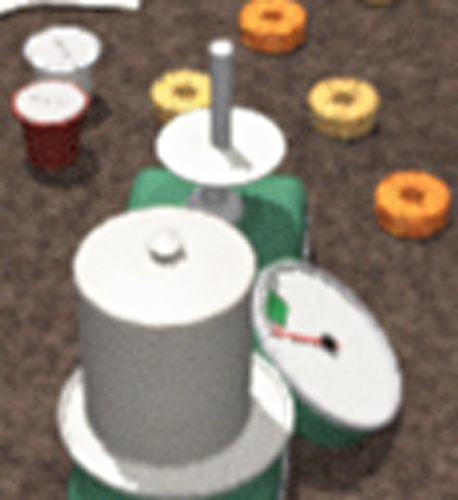

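Crop a: weight plate centre at (643,172), post top a bright spot at (637,143), pointer leaning left. Crop b: post top at (221,47), plate centre at (220,147).

Run:
```python
from h import *
ct=cam("top"); cs=cam("side")
def px(p,f,o): return [(p[0]+.5)/f-.5+o[0],(p[1]+.5)/f-.5+o[1]]
def tri(u,v):
    p,a=ray(ct,u);q,b=ray(cs,v)
    s=np.linalg.lstsq(np.c_[a,-b],q-p,rcond=None)[0]
    A=p+a*s[0];B=q+b*s[1]; return ((A+B)/2).round(1),np.linalg.norm(A-B).round(1)
print("plate",tri(px((643,172),5,(130,180)),px((220,147),4.166,(235,195))), onz(ct,px((643,172),5,(130,180)),114))
print("posttop",tri(px((637,143),5,(130,180)),px((221,47),4.166,(235,195))), onz(ct,px((637,143),5,(130,180)),184),onz(cs,px((221,47),4.166,(235,195)),184))
# case corners at z=60 (top)
for p in [(745,72),(750,283)]: print(onz(ct,px(p,5,(130,180)),60))
print(onz(ct,px((765,300),5,(130,180)),0),onz(ct,px((145,342),5,(130,180)),0))
```

```text
plate (array([481.7,  31.7, 107.7]), np.float64(1.0)) [480.01211956  31.45551619 114.        ]
posttop (array([480.8,  31.3, 180.1]), np.float64(2.1)) [478.9489075   31.16234496 184.        ] [481.03783853  36.73082986 184.        ]
[536.94561407 -14.96126095  60.        ]
[437.20567805 -15.19201335  60.        ]
[436.6430569  -23.13650875   0.        ] [421.00543744 281.45945016   0.        ]
```

>>> arm_command --gripper '[70, 70, 70, 70, 70]' --pt "1 -0.6 0" --pt "1 -0.6 0" --pt "1 -0.8 0" --pt "1 -0.9 0" --pt "1 -0.9 0" --twist '[0.85, 0.85, 0.85, 0.85, 0.85]'

```text
time: 0.72
tool_pos: [292.7, -368.3, 226.5]
tcp_rot: [-3.141, 0.0, -0.003]
contact_force: [-0.3, -0.9, 0.3]
grip_width: 70.2
finger_force: 0.0
```

>>> arm_command --gripper '[70, 70, 70, 70, 70]' --pt "0.9 -0.3 0.9" --pt "0.9 -0.3 1" --pt "0.9 -0.3 1" --pt "0.9 -0.3 1" --pt "0 0 0" --twist '[0, 0, 0, 0, 0]'

```text
time: 1.35
tool_pos: [382.3, -337.8, 127.2]
tcp_rot: [-3.138, 0.003, 0.002]
contact_force: [0.1, -0.9, -0.0]
grip_width: 70.1
finger_force: 0.0
```

Run:
```python
from h import *
o=get_obs(); im=capture("wrist"); cv2.imwrite("pics/w1.png",im[:,:,::-1]); cw=cam("wrist",o)
print(o["tool_pos"],o["tcp_rot"],o["time"])
for c,a in blobs(im,(22,90,90),(36,255,255),200): print(c,a,onz(cw,c,13).round(1))
```

```text
[ 382.26113302 -337.80084555  127.23046495] [-3.13807890e+00  2.93315964e-03  2.00104173e-03] 1.35
[15.4 10.4] 326 [ 514.9 -156.8   13. ]
[165.9  56.2] 2742 [ 485.  -257.2   13. ]
[ 45.1 155.1] 1937 [ 416.4 -160.    13. ]
[279.8 161.8] 2130 [ 411.5 -336.    13. ]
```

View pics/w1.png

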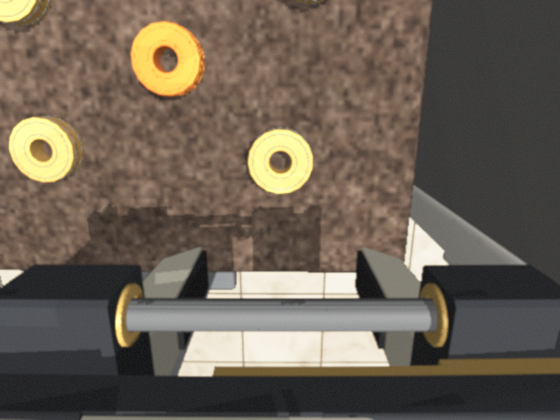

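Wrist view: the ring is at (280,161), about (411.5,-336). The fingertips are at the bottom of the frame and the way down is clear.

>>> arm_command --gripper '[70, 70, 70, 70, 70]' --pt "0.58 -0.07 0.9" --pt "0.58 0 1" --pt "0 0 1" --pt "0 0 1" --pt "0 0 0.87" --twist '[0, 0, 0, 0, 0]'

```text
time: 2.02
tool_pos: [410.9, -338.7, 10.3]
tcp_rot: [3.14, -0.001, -0.001]
contact_force: [0.6, 0.3, -0.4]
grip_width: 69.9
finger_force: 0.0
```

>>> arm_command --gripper '[40, 40, 40, 40, 40]' --pt "0 0 0" --pt "0 0 0" --pt "0 0 0" --pt "0 0 0" --pt "0 0 0" --twist '[0, 0, 0, 0, 0]'

```text
time: 2.65
tool_pos: [411.7, -338.4, 11.3]
tcp_rot: [3.14, -0.001, 0.0]
contact_force: [-1.3, -0.8, 7.2]
grip_width: 46.2
finger_force: 30.0
```

>>> arm_command --gripper '[40, 40, 40, 40, 40]' --pt "0 0 -0.6" --pt "0 -0.4 -1" --pt "0 -1 -1" --pt "0 -1 -1" --pt "0 -1 -1" --twist '[0, 0, 0, 0, 0]'

```text
time: 3.28
tool_pos: [411.2, -251.8, 126.5]
tcp_rot: [3.141, -0.0, -0.0]
contact_force: [0.0, -0.5, -2.3]
grip_width: 46.2
finger_force: 30.0
```

>>> arm_command --gripper '[40, 40, 40, 40, 40]' --pt "0 -1 -1" --pt "0 -1 -1" --pt "0 -1 -1" --pt "0 -1 -0.6" --pt "0 -1 0" --twist '[0, 0, 0, 0, 0]'

```text
time: 3.9
tool_pos: [411.7, -126.9, 217.0]
tcp_rot: [3.14, -0.003, -0.0]
contact_force: [-0.1, 0.1, -2.6]
grip_width: 46.4
finger_force: 30.0
```

>>> arm_command --gripper '[40, 40, 40, 40, 40]' --pt "0 -1 0" --pt "0 -1 0" --pt "0 -1 0" --pt "0 -1 0" --pt "0 -1 0" --twist '[0, 0, 0, 0, 0]'

```text
time: 4.53
tool_pos: [410.9, -1.7, 215.7]
tcp_rot: [3.141, -0.001, -0.0]
contact_force: [0.5, -0.0, -1.4]
grip_width: 46.4
finger_force: 30.0
```

>>> arm_command --gripper '[40, 40, 40, 40, 40]' --pt "0 -1 0" --pt "0 -0.5 0" --pt "0 0 0" --pt "0 0 0" --pt "0 0 0" --twist '[0, 0, 0, 0, 0]'

```text
time: 5.15
tool_pos: [411.4, 34.2, 215.0]
tcp_rot: [3.141, 0.0, -0.001]
contact_force: [-1.1, 0.0, -1.5]
grip_width: 46.4
finger_force: 30.0
```

Run:
```python
from h import *
o=get_obs(); im=capture("wrist"); cv2.imwrite("pics/w2.png",im[:,:,::-1])
print(o)
```

```text
{'time': 5.15, 'joint_positions': array([-1.02974497e-01,  1.46984900e-01,  1.82367927e+00, -2.85884581e-04,
        1.17096744e+00,  1.46897278e+00]), 'dq': array([ 0.00180414,  0.00126771, -0.00037021, -0.00106579, -0.00223522,
        0.00176282]), 'tau': array([ 1.34399962e-01, -3.23281038e+01, -2.39635384e+01,  4.45612252e-02,
       -7.58117787e-02, -6.97519848e-03]), 'tool_pos': array([411.37154512,  34.21150876, 214.95201042]), 'tcp_rot': array([ 3.14133465e+00,  6.55378111e-05, -1.03967052e-03]), 'contact_force': array([-1.13626443,  0.03094188, -1.47184763]), 'moment': array([0.04302364, 0.00024546, 0.0080252 ]), 'finger_force': 29.999255491420627, 'grip_width': 46.38653465833934}
```

View pics/w2.png

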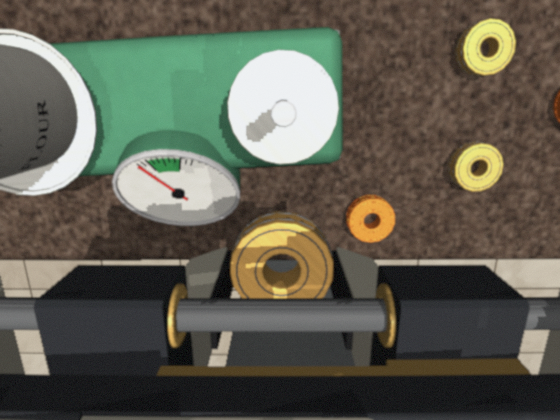

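Wrist view: the ring is held with its hole at about (282,268), and the post top is at about (284,113) on the plate disc centred near (284,106).

Run:
```python
from h import *
im=cv2.imread("pics/w2.png")
o=dict(tool_pos=np.array([411.37,34.21,214.95]),tcp_rot=np.array([3.1413,0,-.001]))
cw=cam("wrist",o)
print("post",onz(cw,(284,113),184),"plate",onz(cw,(283.5,106.5),114))
P=onz(cw,(284,113),184)
th=np.linspace(0,2*np.pi,200)
def circ(c,r): return np.c_[c[0]+r*np.cos(th),c[1]+r*np.sin(th),np.full(200,c[2])]
big=cv2.resize(im,None,fx=4,fy=4,interpolation=cv2.INTER_CUBIC)
def draw(X,col): cv2.polylines(big,[((proj(cw,X)+.5)*4-.5).round().astype(int)],True,col,1)
draw(circ(P,6.7),(0,0,255))
draw(circ(onz(cw,(283.5,106.5),114),38),(255,0,0))
R0=np.array([411.4,34.2,222]); 
for r in (24,8.5): draw(circ(R0,r),(255,0,255))
draw(circ(R0-[0,0,18],24),(255,255,0))
cv2.imwrite("pics/c.png",np.vstack([big[40*4:170*4,210*4:360*4],big[205*4:320*4,210*4:360*4]])[:, :][:1000])
c=np.hstack([big[40*4:180*4,215*4:310*4+0],big[205*4:345*4,220*4:320*4]]);print(c.shape);cv2.imwrite("pics/c.png",c)
```

```text
post [479.86710746  32.95354441 184.        ] plate [481.092429    32.84569359 114.        ]
(560, 780, 3)
```

View pics/c.png

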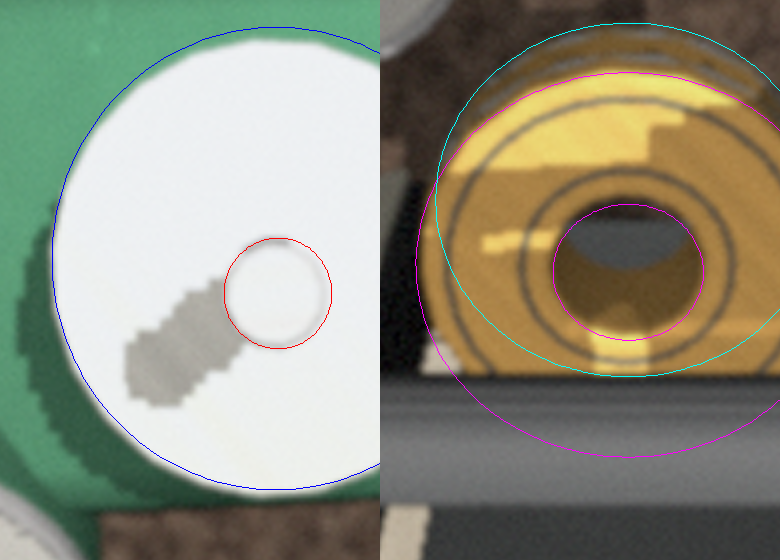

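>>> arm_command --gripper '[40, 40, 40, 40, 40]' --pt "0.9 0.06 0" --pt "0.93 0 0" --pt "0.93 0 0" --pt "0 0 0" --pt "0 0 0" --twist '[0, 0, 0, 0, 0]'

```text
time: 5.82
tool_pos: [479.5, 33.2, 214.6]
tcp_rot: [3.142, 0.001, -0.0]
contact_force: [0.4, 0.8, -2.4]
grip_width: 46.6
finger_force: 30.0
```

>>> arm_command --gripper '[40, 40, 40, 40, 40]' --pt "0 0 0.4" --pt "0 0 0.2" --pt "0 0 0" --pt "0 0 0" --pt "0 0 0" --twist '[0, 0, 0, 0, 0]'

```text
time: 6.45
tool_pos: [480.5, 33.4, 200.2]
tcp_rot: [3.141, -0.001, 0.0]
contact_force: [0.2, 0.5, -1.0]
grip_width: 46.4
finger_force: 30.0
```

>>> arm_command --gripper '[40, 40, 40, 40, 40]' --pt "0 0 0.1" --pt "0 0 0.1" --pt "0 0 0.08" --pt "0 0 0.06" --pt "0 0 0" --twist '[0, 0, 0, 0, 0]'

```text
time: 7.08
tool_pos: [480.3, 33.4, 191.3]
tcp_rot: [3.142, 0.0, -0.0]
contact_force: [-0.4, -0.3, -1.5]
grip_width: 46.4
finger_force: 30.0
```

Run:
```python
from h import *
o=get_obs();print(o["tool_pos"],o["contact_force"],o["moment"])
```

```text
[480.26263094  33.36224335 191.29298145] [-0.35093135 -0.25355664 -1.4959879 ] [ 0.10646595  0.05175126 -0.02472372]
```

>>> arm_command --gripper '[40, 40, 40, 40, 40]' --pt "0 0 0.08" --pt "0 0 0.08" --pt "0 0 0.08" --pt "0 0 0" --pt "0 0 0" --twist '[0, 0, 0, 0, 0]'

```text
time: 7.7
tool_pos: [480.4, 33.4, 185.5]
tcp_rot: [3.142, -0.0, -0.0]
contact_force: [-0.3, 0.2, -3.2]
grip_width: 46.3
finger_force: 30.0
```

Run:
```python
from h import *
o=get_obs();print(o["tool_pos"],o["contact_force"],o["moment"])
im=capture("wrist");im2=capture("side")
a=cv2.resize(im[120:330,90:370],None,fx=1.9,fy=1.9);b=cv2.resize(im2[180:320,230:350],None,fx=2.2,fy=2.85)[:399]
cv2.imwrite("pics/d.png",np.hstack([a[:399],b])[:,:,::-1])
```

```text
[480.35660166  33.37071051 185.48338617] [-0.32087704  0.21028321 -3.16039042] [ 0.05844562 -0.00889854  0.02679543]
```

View pics/d.png

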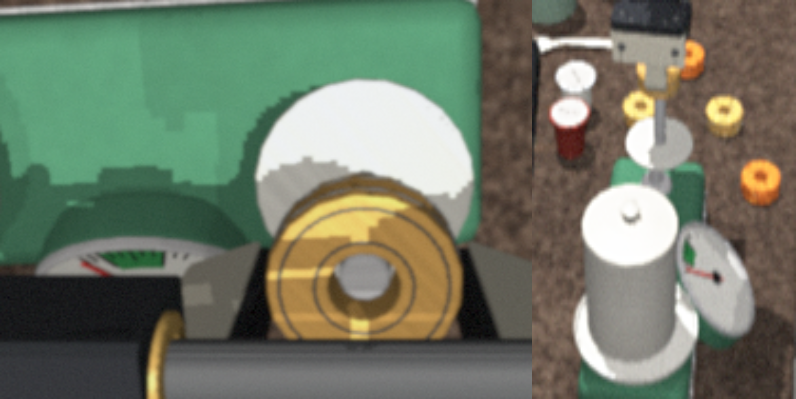

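The post top shows inside the ring's hole at about (365,275) of the crop, so the ring is threaded.

>>> arm_command --gripper '[40, 40, 40, 40, 40]' --pt "0 0 0.3" --pt "0 0 0.4" --pt "0 0 0.4" --pt "0 0 0.3" --pt "0 0 0" --twist '[0, 0, 0, 0, 0]'

```text
time: 8.43
tool_pos: [479.9, 33.4, 149.7]
tcp_rot: [-3.142, 0.002, -0.0]
contact_force: [-0.2, 0.1, -2.4]
grip_width: 46.5
finger_force: 30.0
```

>>> arm_command --gripper '[40, 40, 40, 40, 40]' --pt "0 0 0.3" --pt "0 0 0.3" --pt "0 0 0.2" --pt "0 0 0" --pt "0 0 0" --twist '[0, 0, 0, 0, 0]'

```text
time: 9.05
tool_pos: [480.5, 33.3, 130.6]
tcp_rot: [3.141, -0.0, -0.0]
contact_force: [-0.0, 0.2, -1.4]
grip_width: 46.7
finger_force: 30.0
```

>>> arm_command --gripper '[40, 40, 40, 40, 40]' --pt "0 0 0.06" --pt "0 0 0.06" --pt "0 0 0.04" --pt "0 0 0" --pt "0 0 0" --twist '[0, 0, 0, 0, 0]'

```text
time: 9.68
tool_pos: [480.3, 33.4, 126.5]
tcp_rot: [3.142, -0.0, -0.0]
contact_force: [-0.2, -0.2, -1.1]
grip_width: 46.5
finger_force: 30.0
```

>>> arm_command --gripper '[56, 56, 56, 56, 56]' --pt "0 0 0" --pt "0 0 0" --pt "0 0 0" --pt "0 0 0" --pt "0 0 -0.2" --twist '[0, 0, 0, 0, 0]'

```text
time: 10.3
tool_pos: [480.1, 33.4, 131.4]
tcp_rot: [3.142, 0.001, -0.0]
contact_force: [-0.8, 0.3, -0.5]
grip_width: 55.9
finger_force: 0.0
```

>>> arm_command --gripper '[56, 60, 70, 70, 70]' --pt "0 0 -0.6" --pt "0 0 -1" --pt "0 0 -1" --pt "0 0 -0.9" --pt "-0.5 1 0" --twist '[0, 0, 0, 0, 0]'

```text
time: 10.92
tool_pos: [469.2, 8.8, 221.1]
tcp_rot: [3.141, -0.005, 0.002]
contact_force: [0.1, -0.7, -0.6]
grip_width: 69.8
finger_force: 0.0
```

Run:
```python
from h import *
im=cv2.imread("pics/w2.png")[:,:,::-1].copy()
o=dict(tool_pos=np.array([411.37,34.21,214.95]),tcp_rot=np.array([3.1413,0,-.001]))
cw=cam("wrist",o)
for c,a in blobs(im,(24,90,90),(36,255,255),200): print(c,a,onz(cw,c,13).round(1))
```

```text
[488.8  45.5] 1955 [ 532.8 -154.7   13. ]
[478.3 166. ] 1403 [ 421.6 -161.4   13. ]
[279.7 227.4] 240 [357.   36.2  13. ]
```

>>> arm_command --gripper '[70, 70, 70, 70, 70]' --pt "-0.3 1 0" --pt "-0.3 1 0" --pt "-0.3 1 0.4" --pt "-0.4 1 0.8" --pt "-0.4 1 0.8" --twist '[0, 0, 0, 0, 0]'

```text
time: 11.55
tool_pos: [425.1, -117.5, 168.9]
tcp_rot: [3.141, -0.001, 0.0]
contact_force: [0.3, -0.0, -1.0]
grip_width: 70.2
finger_force: 0.0
```

>>> arm_command --gripper '[70, 70, 70, 70, 70]' --pt "-0.6 0.9 0.9" --pt "-0.6 0.9 0.9" --pt "0 0 0" --pt "0 0 0" --pt "0 0 0" --twist '[0, 0, 0, 0, 0]'

```text
time: 12.18
tool_pos: [396.2, -161.4, 124.8]
tcp_rot: [3.141, -0.002, 0.001]
contact_force: [0.7, 0.5, 0.2]
grip_width: 69.8
finger_force: 0.0
```

Run:
```python
from h import *
o=get_obs(); im=capture("wrist"); cv2.imwrite("pics/w3.png",im[:,:,::-1]); cw=cam("wrist",o)
print(o["tool_pos"],o["tcp_rot"],o["time"])
for c,a in blobs(im,(24,90,90),(36,255,255),200): print(c,a,onz(cw,c,13).round(1))
```

```text
[ 396.2431377  -161.35510113  124.84832418] [ 3.14061814e+00 -1.70344629e-03  8.87695176e-04] 12.175
[268.4  26.7] 208 [ 517.7 -152.5   13. ]
[423.1  78.3] 2613 [ 485.2 -259.9   13. ]
[282.3 174.7] 1836 [ 416.7 -162.    13. ]
```

Run:
```python
from h import *
o=dict(tool_pos=np.array([396.24,-161.36,124.85]),tcp_rot=np.array([3.1406,-.0017,.0009])); cw=cam("wrist",o)
im=cv2.imread("pics/w3.png")
big=cv2.resize(im,None,fx=4,fy=4,interpolation=cv2.INTER_CUBIC)
th=np.linspace(0,2*np.pi,200)
for c,col in (((421.5,-161.5,18),(255,0,255)),((417,-162,18),(255,255,0))):
  for r in (24,8.5):
    X=np.c_[c[0]+r*np.cos(th),c[1]+r*np.sin(th),np.full(200,c[2])]
    cv2.polylines(big,[((proj(cw,X)+.5)*4-.5).round().astype(int)],True,col,1)
cv2.imwrite("pics/e.png",big[120*4:230*4,220*4:350*4])
```

```text
(no output)
```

View pics/e.png

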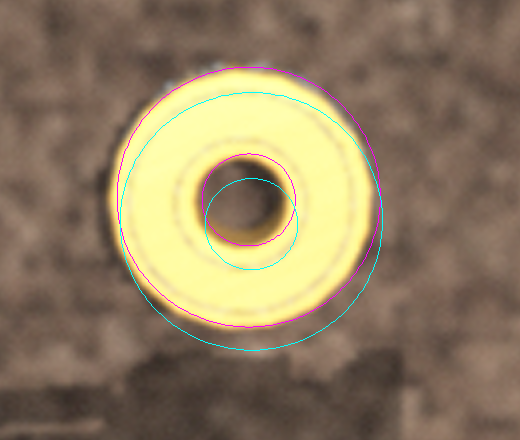

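The ring centre is at about (421.3,-160.4), matching the magenta overlay with a 1 mm shift to the left.

>>> arm_command --gripper '[70, 70, 70, 70, 70]' --pt "0.5 -0.04 0.8" --pt "0.5 0 1" --pt "0 0 1" --pt "0 0 1" --pt "0 0 0.8" --twist '[0, 0, 0, 0, 0]'

```text
time: 12.85
tool_pos: [420.9, -160.2, 8.5]
tcp_rot: [3.141, -0.0, 0.001]
contact_force: [0.2, -0.0, -0.2]
grip_width: 70.6
finger_force: 0.0
```

>>> arm_command --gripper '[40, 40, 40, 40, 40]' --pt "0 0 0" --pt "0 0 0" --pt "0 0 0" --pt "0 0 0" --pt "0 0 0" --twist '[0, 0, 0, 0, 0]'

```text
time: 13.48
tool_pos: [421.0, -160.9, 9.9]
tcp_rot: [3.141, -0.002, -0.0]
contact_force: [1.5, 2.1, 7.0]
grip_width: 47.0
finger_force: 30.0
```

>>> arm_command --gripper '[40, 40, 40, 40, 40]' --pt "0 0 -0.6" --pt "0 -0.2 -1" --pt "0 -0.8 -1" --pt "0 -1 -1" --pt "0 -1 -1" --twist '[0, 0, 0, 0, 0]'

```text
time: 14.1
tool_pos: [419.9, -84.9, 124.8]
tcp_rot: [3.142, 0.0, -0.001]
contact_force: [1.2, 0.5, -1.6]
grip_width: 46.3
finger_force: 30.0
```

>>> arm_command --gripper '[40, 40, 40, 40, 40]' --pt "-0.1 -1 -1" --pt "-0.1 -1 -1" --pt "-0.1 -1 -1" --pt "-0.1 -0.9 -0.6" --pt "0 -0.8 0" --twist '[0, 0, 0, 0, 0]'

```text
time: 14.72
tool_pos: [410.4, 32.6, 215.1]
tcp_rot: [3.141, -0.002, 0.0]
contact_force: [0.2, 0.1, -2.1]
grip_width: 46.7
finger_force: 30.0
```

>>> arm_command --gripper '[40, 40, 40, 40, 40]' --pt "0 0 0" --pt "0 0 0" --pt "0 0 0" --pt "0 0 0" --pt "0 0 0" --twist '[0, 0, 0, 0, 0]'

```text
time: 15.35
tool_pos: [410.3, 31.6, 213.9]
tcp_rot: [3.142, 0.0, -0.001]
contact_force: [0.5, 0.2, -2.1]
grip_width: 46.9
finger_force: 30.0
```

Run:
```python
from h import *
o=get_obs(); im=capture("wrist"); cv2.imwrite("pics/w4.png",im[:,:,::-1]); cw=cam("wrist",o); p=o["tool_pos"]
print(p,o["tcp_rot"],o["time"])
big=cv2.resize(im[:,:,::-1],None,fx=4,fy=4,interpolation=cv2.INTER_CUBIC)
th=np.linspace(0,2*np.pi,200)
def d(c,r,col):
    X=np.c_[c[0]+r*np.cos(th),c[1]+r*np.sin(th),np.full(200,c[2])]
    cv2.polylines(big,[((proj(cw,X)+.5)*4-.5).round().astype(int)],True,col,1)
d((480.2,33.0,184),6.7,(0,0,255)); d((480.2,33.0,114),38,(255,0,0))
for r in (24,8.5): d(p+[0,0,7.5],r,(255,0,255))
d(p+[0,0,-10.5],24,(255,255,0))
c=np.hstack([big[40*4:180*4,215*4:310*4],big[205*4:345*4,220*4:320*4]]);cv2.imwrite("pics/f.png",c)
```

```text
[410.31250959  31.56946418 213.86330104] [ 3.14153043e+00  2.25913044e-04 -7.00024193e-04] 15.35
```

View pics/f.png

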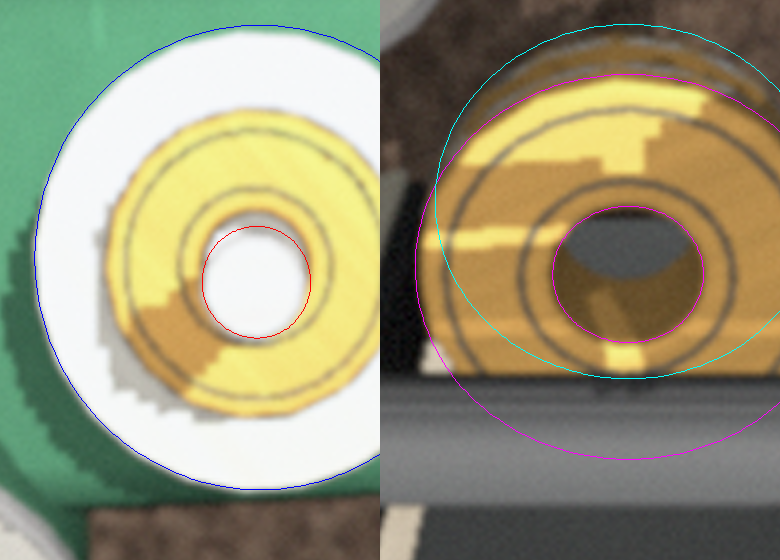

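The ring is held centred at the TCP to within about 0.3 mm. Ring 1 lies flat on the plate, and the post is at (480.2,33.0).

>>> arm_command --gripper '[40, 40, 40, 40, 40]' --pt "0.9 -0.05 0" --pt "0.95 0 0" --pt "0.95 0 0" --pt "0 0 0.3" --pt "0 0 0.3" --twist '[0, 0, 0, 0, 0]'

```text
time: 16.02
tool_pos: [479.3, 33.2, 198.0]
tcp_rot: [-3.142, 0.002, -0.0]
contact_force: [-0.6, 0.5, -2.3]
grip_width: 46.9
finger_force: 30.0
```

>>> arm_command --gripper '[40, 40, 40, 40, 40]' --pt "0 0 0" --pt "0 0 0.08" --pt "0 0 0.08" --pt "0 0 0.08" --pt "0 0 0" --twist '[0, 0, 0, 0, 0]'

```text
time: 16.65
tool_pos: [480.2, 33.1, 192.8]
tcp_rot: [3.141, 0.0, 0.0]
contact_force: [0.3, 0.2, -1.7]
grip_width: 46.4
finger_force: 30.0
```

>>> arm_command --gripper '[40, 40, 40, 40, 40]' --pt "0 0 0.08" --pt "0 0 0.08" --pt "0 0 0.08" --pt "0 0 0" --pt "0 0 0" --twist '[0, 0, 0, 0, 0]'

```text
time: 17.27
tool_pos: [480.4, 33.1, 187.0]
tcp_rot: [3.142, -0.0, -0.0]
contact_force: [-0.1, -1.2, -1.5]
grip_width: 46.5
finger_force: 30.0
```

```bash
cat >> h.py <<'E'
def pointer(im):
    "mean red pixel of the dial minus hub, top camera crop (pixels)"
    c=im[225:275,190:250].astype(int)
    m=(c[:,:,0]-c[:,:,1]>50)&(c[:,:,0]-c[:,:,2]>50)
    y,x=np.nonzero(m)
    g=(c[:,:,1]-c[:,:,0]>40)&(c[:,:,1]>90); 
    if len(x)<3: return len(x)
    k=y==y.min(); return len(x),"tip",x[k].mean()+190,y.min()+225,"low",x[y==y.max()].mean()+190,y.max()+225
E
python3 - <<'E'
from h import *
print(pointer(cv2.imread("pics/top0.png")[:,:,::-1])); im=capture("top"); cv2.imwrite("pics/t1.png",im[:,:,::-1]); print(pointer(im))
o=get_obs();print(o["tool_pos"],o["contact_force"])
E
```

```text
(4, 'tip', np.float64(208.0), np.int64(240), 'low', np.float64(214.0), np.int64(247))
0
[480.37558429  33.10750015 187.00311136] [-0.88864192 -1.02011787 -2.14236528]
```

>>> arm_command --gripper '[40, 40, 40, 40, 40]' --pt "0 0 0.3" --pt "0 0 0.4" --pt "0 0 0.3" --pt "0 0 0" --pt "0 0 0" --twist '[0, 0, 0, 0, 0]'

```text
time: 17.95
tool_pos: [480.5, 33.1, 162.0]
tcp_rot: [3.142, -0.0, -0.0]
contact_force: [0.4, 0.5, -2.3]
grip_width: 46.5
finger_force: 30.0
```

>>> arm_command --gripper '[40, 40, 40, 40, 40]' --pt "0 0 0.3" --pt "0 0 0.2" --pt "0 0 0.1" --pt "0 0 0" --pt "0 0 0" --twist '[0, 0, 0, 0, 0]'

```text
time: 18.58
tool_pos: [480.4, 33.1, 147.1]
tcp_rot: [3.141, -0.0, -0.0]
contact_force: [0.2, 0.2, -1.6]
grip_width: 46.2
finger_force: 30.0
```

>>> arm_command --gripper '[56, 56, 56, 56, 56]' --pt "0 0 0.04" --pt "0 0 0" --pt "0 0 0" --pt "0 0 0" --pt "0 0 0" --twist '[0, 0, 0, 0, 0]'

```text
time: 19.2
tool_pos: [480.4, 33.1, 146.0]
tcp_rot: [3.141, -0.0, -0.0]
contact_force: [-0.5, -0.3, 0.5]
grip_width: 56.2
finger_force: 0.0
```

>>> arm_command --gripper '[56, 60, 70, 70, 70]' --pt "0 0 -0.6" --pt "0 0 -1" --pt "0 0 -1" --pt "-1 0.5 -0.6" --pt "-1 1 0" --twist '[0, 0, 0, 0, 0]'

```text
time: 19.82
tool_pos: [430.4, -4.4, 227.0]
tcp_rot: [3.141, -0.003, 0.002]
contact_force: [-0.6, -0.5, 0.2]
grip_width: 70.1
finger_force: 0.0
```

>>> arm_command --gripper '[70, 70, 70, 70, 70]' --pt "-0.4 -0.75 0.24" --pt "-0.36 -0.8 0.24" --pt "0 0 0" --pt "0 0 0" --pt "0 0 0" --twist '[0, 0, 0, 0, 0]'

```text
time: 20.45
tool_pos: [411.8, 33.9, 214.1]
tcp_rot: [3.141, -0.001, -0.0]
contact_force: [-0.3, -0.1, 0.0]
grip_width: 69.7
finger_force: 0.0
```

>>> arm_command --gripper '[70, 70, 70, 70, 70]' --pt "0 0 0" --pt "0 0 0" --pt "0 0 0" --pt "0 0 0" --pt "0 0 0" --twist '[0, 0, 0, 0, 0]'

```text
time: 21.08
tool_pos: [411.3, 34.4, 214.0]
tcp_rot: [3.142, -0.0, -0.0]
contact_force: [-0.5, 0.1, -0.8]
grip_width: 70.0
finger_force: 0.0
```

```bash
cat >> h.py <<'E'
def dial(im):
    "pointer tip, hub and green centroid in a wrist picture taken from about (411,34,215), and the angle"
    c=im[130:225,105:250].astype(int); o=np.array([105,130])
    y,x=np.nonzero((c[:,:,0]-c[:,:,1]>60)&(c[:,:,0]-c[:,:,2]>60)); r=np.c_[x,y]+o
    n,l,s,ct=cv2.connectedComponentsWithStats((c.max(2)<60).astype(np.uint8))
    hubs=[(ct[i]+o).round(1) for i in range(1,n) if 20<s[i,4]<200]
    y,x=np.nonzero((c[:,:,1]-c[:,:,0]>50)&(c[:,:,1]>100)); g=np.c_[x,y]+o
    return r,hubs,g
E
python3 - <<'E'
from h import *
o=get_obs(); im=capture("wrist"); cv2.imwrite("pics/w5.png",im[:,:,::-1]); print(o["tool_pos"],o["time"])
for q in (cv2.imread("pics/w2.png")[:,:,::-1],im):
    r,h,g=dial(q); m=r[:,1]<195
    print("red n",len(r),"tip",r[r[:,1]==r[:,1].min()].mean(0) if len(r) else None,"low",r[r[:,1].argmax()],"line",cv2.fitLine(r.astype(np.float32),2,0,.01,.01).ravel().round(2),"hub",h,"green",g.mean(0).round(1),len(g))
b,gg,rr=[im[140:200:3,120:232:4,k] for k in (2,1,0)]
for j in range(20): print("".join('R' if rr[j,i]>gg[j,i]+50. and rr[j,i]>int(b[j,i])+50 else 'G' if int(gg[j,i])>int(rr[j,i])+40 else '#' if rr[j,i]<70 else '.' for i in range(28)))
cw=cam("wrist",o)
for c,a in blobs(im,(24,90,90),(36,255,255),200): print(c,a,onz(cw,c,13).round(1))
E
```

```text
[411.33472643  34.36295388 213.96012144] 21.075
red n 128 tip [139. 166.] low [185 199] line [  0.83   0.56 158.35 180.02] hub [array([178.1, 193.5]), array([118.9, 208.6]), array([113.6, 216. ]), array([130. , 216.4]), array([147.8, 222.3])] green [159.3 145.4] 2260
red n 117 tip [152.5 161. ] low [182 200] line [  0.62   0.79 164.91 177.21] hub [array([177.9, 193.8]), array([242.8, 212.2]), array([230.6, 220.8])] green [168.7 144.8] 3291
GGGGGGGGGGGGGGGGGGGGGGGGGGGG
GGGGGGGGGGGGGGGGGGGGGGGGGGGG
GGGGGGGGGGGGGGGGGGGGGGGGGGGG
GGGGGGGG.......GGGGGGGGGGGGG
GGGGG..............GGGGGGGGG
GGG...................GGGGGG
GG.....................GGGGG
.......GRGGGGGG..........GGG
.........RGGGGG...........GG
.........R.GGGG............#
..........RGGGG.............
..........R.................
...........R................
............R...............
............R...............
.............R..............
.............R..............
...............#............
..............##............
..............##............
[489.8  45.7] 1961 [ 532.7 -154.8   13. ]
[284.6 104.8] 3343 [479.9  31.6  13. ]
```

Run:
```python
from h import *
for n in ("w2","w5"):
    im=cv2.imread(f"pics/{n}.png")[:,:,::-1].astype(int)
    for y in range(159,174):
        r=im[y,135:195]
        print(n,y,"".join('R' if p[0]-p[1]>40 and p[0]-p[2]>40 else 'G' if p[1]-p[0]>35 else '#' if p.max()<130 else '.' for p in r))
```

```text
w2 159 ...................GGG#GGGGGGGGGGGGGGGG##GGG##..............
w2 160 ...........#..GGGGGGGGGGGGGGGGGGGGGGGGGGGGGGG#...........#..
w2 161 ...........##GGGGGGGGGGGGGGGGGGGGGGGGGGGGGGGG#...........#..
w2 162 ............##GGGGGGGGGGGGGGGGGGGGGGGGGGGGGG##..........#...
w2 163 .............##GGGGGGGGGGGGGGGGGGGGGGGGGGGGG##..........#...
w2 164 ..............##GGGGGGGGGGGGGGGGGGGGGGGGGGGG##..............
w2 165 ...............##GGGGGGGGGGGGGGGGGGGGGGGGGGG##..............
w2 166 ...RRR..........##GGGGGGGGGGGGGGGGGGGGGGGGGG##..............
w2 167 ...RRRRR.........##GGGGGGGGGGGGGGGGGGGGGGGGG##..............
w2 168 ...RRRRRR.........##GGGGGGGGGGGGGGGGGGGGGGGG##..............
w2 169 .....RRRRRR........##GGGGGGGGGGGGGGGGGGGGGGG#...............
w2 170 ......RRRRRR..........GGGGGGGGGGGGGGGGGGGGGG................
w2 171 ........RRRRRR.........GGGGGGGGG.........GGG................
w2 172 .........RRRRRR.............................................
w2 173 ..........RRRRRRR...........................................
w5 159 ...................GGGGGGGGGGGGGGGGGGGGGGGGG##..............
w5 160 .....
[... 239 characters left out ...]
GGGG##..............
w5 164 ..............#GG.RRRR.GGGGGGGGGGGGGGGGGGGGG#...............
w5 165 ................##RRRRR#GGGGGGGGGGGGGGGGGGGG##..............
w5 166 ................###RRRRR.GGGGGGGGGGGGGGGGGGG#...............
w5 167 .................###RRRRR.GGGGGGGGGGGGGGGGGG#...............
w5 168 ..................###RRRR.GGGGGGGGGGGGGGGGGG#...............
w5 169 ...................##.RRRR#GGGGGGGGGGGGGGGGG................
w5 170 ......................RRRRR#GGGGGGGGGGGGGGGG................
w5 171 .......................RRRRR.GGGGG....GGGGGG................
w5 172 ........................RRRR................................
w5 173 .........................RRRR...............................
```

The pointer reads about -0.2 rad, inside the green zone between the two long marks. A third ring would take it to about +0.3, the edge of the zone, so two rings is right. I'll check that it is steady and the stack is seated, then hand in.

Run:
```python
from h import *
o=get_obs(); im=capture("wrist"); cw=cam("wrist",o)
print("stack",onz(cw,(284.6,104.8),141).round(1))
r,h,g=dial(im); L=cv2.fitLine(r.astype(np.float32),2,0,.01,.01).ravel().round(2); print(L,o["contact_force"])
a=onz(cw,(284.6,104.8),141)
if abs(L[0]-.62)<.04 and np.hypot(*(a[:2]-[480.2,33]))<5: print(close_job())
```

```text
stack [482.8  32.6 141. ]
[  0.62   0.79 165.16 177.55] [ 0.03043211  0.08843405 -0.02100497]
the job is handed in; nothing more can be done
None
```

I threaded two brass rings onto the post and handed the job in: the balance is steady with its pointer at about -0.2 rad, inside the green zone (±0.3). The canister is still on its plate and the two spare rings are on the worktop.

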